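# Seat the needle guide plate on the press bed by feel and latch it

### The arm

A 7-joint arm with a two-finger parallel gripper is mounted at the origin on the work surface. World frame = base frame: x ahead of the robot, y to its left, z up, the work surface at z = 0. Lengths are in m, angles in rad, forces in N, time in s.
With the tool pointing down it reaches from about 0.425 to 0.875 m from the base axis. Payload 4.7 kg.
Tool frame: the origin (TCP) lies between the finger pads; the fingertips stand 17 mm ahead of it and the grasp point (between the pads) lies 2 mm behind it (robot.nose_length is the distance from the TCP to the fingertips, in m); z points along the fingers, y is the line along which they close (so a half turn about z gives the same grasp; the last joint's range is limited). The gripper opens to 87 mm and grips with 3 to 60 N. Pads are 19 mm wide; open, the fingers measure 117 mm over their backs; the gripper's body (75 mm by 190 mm) begins 51 mm behind the grasp point.
Start: joints at [-1.231, 0.321, -0.07, 1.45, 0.023, 1.371, -0.057], TCP at [0.208, 0.616, 0.24] pointing down, gripper open.
Joint ranges: [-2.86, 2.86], [-0.3, 2.09], [-1.38, 1.24], [0.06, 2.45], [-1.56, 4.7], [0.09, 2.05], [-2.69, 2.69]. Speed limits (rad/s): [2.57, 2.57, 3.14, 3.14, 3.14, 3.14, 3.14].

### API

Orientations are given as a 3x3 rotation matrix whose columns are the frame's x, y, z axes.
In Python, from plant import robot, viewer, job gives the robot as it stands.
- The arm moves only by the shell command python3 -m inch 'ROWS' [OPENING] [FORCE]. ROWS is JSON, a list of rows, each a list of 6 numbers: the shift along the tool's x, y, z each as a share of 4 cm, from -1 to 1, then the turn, a rotation vector about the tool's x, y, z each as a share of 0.08 rad, from -1 to 1. A call has 1 to 12 rows; each row shifts and turns the commanded pose from where the row before left it, along the tool's axes as they then stand; what a row does not reach is not made up. A row lasts 1/10 s, in which the tool goes at most 50 mm and 8.59 degrees, less where a joint would pass 70% of its speed; a pose out of reach is approached as far as the arm can. A call with a number of a shift or a turn outside -1 to 1 is refused whole. A call with a gripper value outside its range is refused whole. OPENING is the closure, from -1 (fully open) to 1 (shut), so that 0 is half open, set as the call begins (- or left out, the last holds). The fingers move at their own pace and stop on an object; FORCE is the grip in N (left out, the last holds). Time passes only in rows, so rows that do not move let the fingers close. It gives the time, the measured TCP pose, the force, the opening and the grip force at its end, in the units of the state.
- robot.read_state(): the state, without advancing time (a new reading comes with each control period).
- viewer.snapshot(name): name is "side" or "top" or "wrist"; returns the picture (480x640x3 uint8, red, green, blue); there is no depth.
- viewer.get_calibration(name): a dict with "fx", "fy", "cx", "cy" (pixels), "R" (3x3) and "t" (3): a world point X has camera coordinates R X + t. Camera axes: x right, y down, z forward; pixel columns grow to the right and rows downward; lengths in m; the calibration is good to about 2 mm. The wrist camera is an equidistant fisheye: a pixel r from the principal point sees the ray r / f radians off the axis. A picture is of the moment at which its call begins: read the wrist's pose just before it. get_calibration takes no time and is no camera call; for the wrist camera it gives the pose at the moment of the call.
- job.sign_off(): hands the job in; it is judged then, once.
The state is a dict: "t": time; "q": joint angles; "qvel": joint speeds; "joint_efforts": joint torques, N m; "position": TCP position; "orientation": TCP orientation; "wrist_force": force on the tool from outside, world axes, zero at the start; "ft_torque": the same for the moment, N m; "grip_width": finger opening in m; "finger_force": force on a finger pad.
Only numpy, scipy, OpenCV 4.12 (cv2) and the standard library are available. Lean on these libraries where they do the work, as an engineer would, in place of code of your own. Each camera call takes 0.05 s, during which the arm holds its last target. There are 200 camera calls.

### The job

Pick up the needle guide plate by its blue grip, lay it on the press bed against the back fence and slide it gently along the fence until you feel its hole drop over the brass locating pin and the plate lies flush on the bed - a light hand, never more than 25 N (2.5 kg) while it still rides on the pin. Then swing the red latch fully across the plate and let go, leaving the other things on the bench where they are.

Things in the scene. Friction and masses are not known exactly. Their poses are not given: they have to be found in the camera images.
- bed: Press bed, fixed and upright: aluminium-topped steel block 150 x 250 mm, 30 mm high (top at z = 30 mm). Origin on the bench below where the plate's middle comes when at the fence with the pin in mid-slot. x points to the back edge (65 mm behind the origin; front edge 85 mm before it), y left along the fence, z up.
- fence_face (a point): Middle of the front face of the steel back fence on the bed, 45.3 mm behind the bed's origin (+x), 8 mm above the bed's top. Axes as the bed's. The fence runs along y, 210 mm long, 15 mm thick, rising 16 mm above the bed's top.
- slot_mid (a point): Middle of the dark 48 mm slot in the bed's top, along y (45 mm to the -y side of the bed's origin, x = 0), at the level of the top. In it a brass pin is locked, firm: 10 mm thick, standing 8 mm above the top, flat tip with 0.5 mm chamfer. It stands anywhere up to 18 mm either way (y) from this point; its place is not measured: feel for it, or look before the plate covers it.
- plate_grip (a point): Point in the blue grip bar of the loose needle guide plate, over the plate's middle, 34 mm above its underside. The bar is 12 mm thick (x), 44 mm long (y), spanning 16 to 44 mm above the underside. Axes are the plate's, z up. On the bed the plate's x and y point as the bed's do, its back long edge (x = +45 mm) at the fence.
- plate_hole (a point): Centre of the one big hole through the guide plate (dark-rimmed, 12 mm across: 1 mm of play all round the pin), at the underside, 45 mm from the plate's middle towards its -y end. Level with the bed's top when seated.
- plate: The guide plate: aluminium with rows of small dark needle holes, 90 mm (x) by 160 mm (y), 6 mm thick, 0.2 to 0.4 kg. Origin at the centre of its underside. It starts flat on the bench, turned up to 0.35 rad. Sliding friction on bed, fence and pin is moderate.
- latch (a joint): Angle of the red swing latch on the bed (rad): 0 = fully across the plate, pointing along the bed's +x (a stop); 1.57 = open, pointing along the bed's +y; opens anticlockwise seen from above, up to 1.95. It starts open. It stays where it is left and takes 1 to 2 N at the knob. Pivot at x = -67, y = 58 mm in the bed's frame.
- latch_knob (a point): Point in the upright black knob on the latch (14 mm thick, spanning 44.5 to 79.5 mm above the bench), on its axis, 42 mm from the pivot, 68 mm above the bench. The red arm below it, 16 mm wide, reaches 51 mm from the pivot, passes 1.5 mm above a seated plate and is blocked by an unseated one.
Not all that is in view belongs to the job. Leave any pink look-alike of the plate alone.

How it is judged:
By the outcome, as a careful person would: the job done as asked, in the order asked, and still so for the second after the job is handed in, with the robot touching nothing.
It also fails if it takes over 72 s, if anything falls off the work surface, if the arm or the gripper's body presses on something with over 40 N, if the wrist force passes 120 N, or if a joint passes its speed limit or range.

## Working session

There is one attempt and no reset: what is moved stays moved. The work goes in short steps, Python scripts to look and compute and a shell command to move; the robot and the scene stay as the last step left them, time stands still between calls to the robot, and variables do not carry over. Pictures are saved under pics/ and viewed, at most 10 in all, crops included, and the job is handed in when it is done.

```bash
mkdir -p pics; ls; python3 - <<'E'
from plant import robot, viewer, job
import cv2, numpy as np
s=robot.read_state()
print(s['t'],s['position'],np.round(s['orientation'],3),s['wrist_force'],s['grip_width'])
for n in ('top','side'):
    im=viewer.snapshot(n); cv2.imwrite(f'pics/{n}0.png',im[:,:,::-1])
    c=viewer.get_calibration(n); print(n,{k:np.round(v,3).tolist() for k,v in c.items()})
E
```

```text
pics
0.0 [0.20792239 0.61527998 0.23843083] [[-0.947  0.32  -0.001]
 [ 0.32   0.947 -0.002]
 [-0.    -0.002 -1.   ]] [ 0.03550166 -0.03246413  0.06253892] 0.08713515643168968
top {'fx': 558.706, 'fy': 558.706, 'cx': 321.789, 'cy': 245.272, 'R': [[-0.006, -1.0, -0.025], [-0.993, 0.009, -0.116], [0.117, 0.024, -0.993]], 't': [-0.056, 0.517, 1.188]}
side {'fx': 546.713, 'fy': 546.713, 'cx': 328.197, 'cy': 242.18, 'R': [[0.985, -0.169, 0.01], [-0.094, -0.596, -0.797], [0.141, 0.785, -0.603]], 't': [-0.488, 0.038, 1.227]}
```

View pics/top0.png

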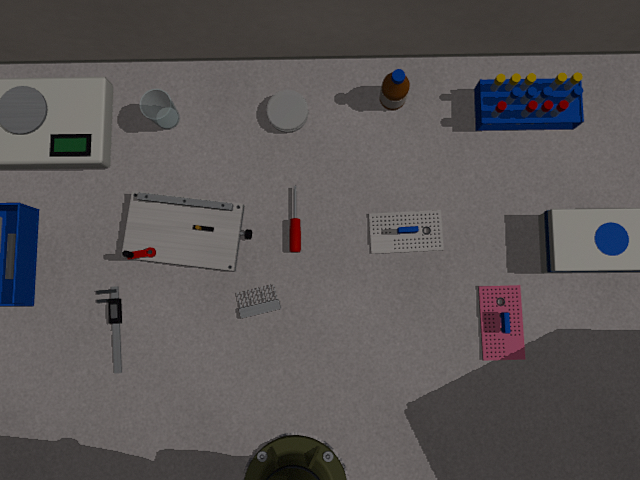

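View pics/side0.png

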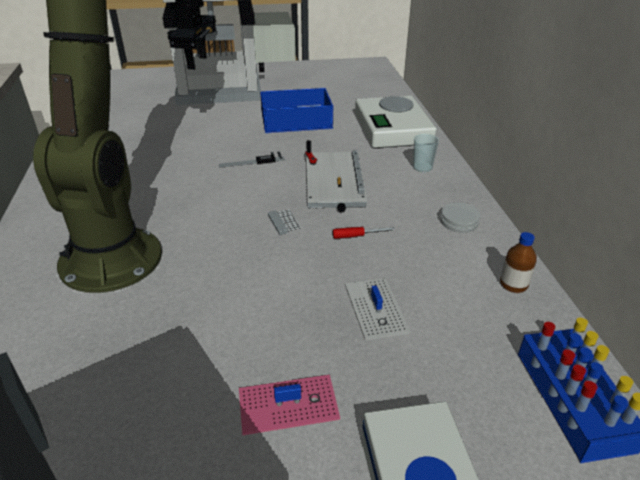

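The top view shows the plate at about (405,232) with its blue grip and its big hole at (427,230). The bed is at about (185,232), with the fence along its upper edge, the slot and brass pin at about (203,228), and the red latch knob at about (127,253). The pink look-alike is at (501,322). Next I'll measure these.

```bash
cat > h.py <<'E'
from plant import robot, viewer, job
import cv2, numpy as np
def ray(c,u,v,fish=False):
    x=(u-c['cx'])/c['fx'];y=(v-c['cy'])/c['fy']
    if fish:
        r=np.hypot(x,y); k=np.sin(r)/r if r>1e-9 else 1.; d=np.array([x*k,y*k,np.cos(r)])
    else: d=np.array([x,y,1.])
    R=np.array(c['R']);t=np.array(c['t']); return -R.T@t, R.T@d
def on_z(c,u,v,z,fish=False):
    o,d=ray(c,u,v,fish); return o+d*(z-o[2])/d[2]
def cross(r1,r2):
    A=np.stack([r1[1],-r2[1]],1); s=np.linalg.lstsq(A,r2[0]-r1[0],rcond=None)[0]
    p=r1[0]+s[0]*r1[1];q=r2[0]+s[1]*r2[1]; return (p+q)/2,np.linalg.norm(p-q)
def blobs(m,a0=20):
    n,l,st,ce=cv2.connectedComponentsWithStats(m.astype(np.uint8)); return [(ce[i],st[i],l==i) for i in range(1,n) if st[i][4]>=a0]
def proj(c,X,fish=False):
    p=np.array(c['R'])@X+np.array(c['t'])
    if fish:
        r=np.hypot(p[0],p[1]);th=np.arctan2(r,p[2]);k=th/r
        return np.array([c['cx']+c['fx']*p[0]*k,c['cy']+c['fy']*p[1]*k])
    return np.array([c['cx']+c['fx']*p[0]/p[2],c['cy']+c['fy']*p[1]/p[2]])
E
python3 - <<'E'
from h import *
im=cv2.imread('pics/top0.png'); hsv=cv2.cvtColor(im,cv2.COLOR_BGR2HSV); c=viewer.get_calibration('top')
H,S,V=[hsv[:,:,i].astype(int) for i in range(3)]
def roi(m,x0,x1,y0,y1):
    o=np.zeros_like(m);o[y0:y1,x0:x1]=m[y0:y1,x0:x1];return o
# plate
print('bench V',V[300:330,300:400].mean(), 'plate V',V[245:252,375:400].max(),'bed',V[240,150:180].mean())
for nm,r,z in(('plate',(355,455,200,265),.006),('bed',(110,255,185,280),.03)):
    m=roi(V>150,*r)
    m=cv2.morphologyEx(m.astype(np.uint8),cv2.MORPH_CLOSE,np.ones((7,7)))
    b=max(blobs(m),key=lambda b:b[1][4])
    cs=cv2.boxPoints(cv2.minAreaRect(cv2.findContours(b[2].astype(np.uint8),0,1)[0][0]))
    P=np.array([on_z(c,u,v,z)[:2] for u,v in cs]); print(nm,cs.tolist(),P.round(4).tolist(),'mid',P.mean(0),'sides',np.linalg.norm(P[1]-P[0]),np.linalg.norm(P[2]-P[1]))
    e=P[1]-P[0] if np.linalg.norm(P[1]-P[0])>np.linalg.norm(P[2]-P[1]) else P[2]-P[1]
    print(' long dir ang',np.arctan2(e[1],e[0]))
for nm,m in (('blue',roi((H>100)&(H<130)&(S>150),355,455,200,265)),('red',roi(((H<8)|(H>172))&(S>150),110,170,230,270)),('brass',roi((H>10)&(H<35)&(S>80),170,240,210,250)),('slot',roi((V<90),170,230,215,240)),('hole',roi(V<90,418,440,220,240))):
    for b in blobs(m,4): print(nm,b[0],b[1], on_z(c,*b[0],.03 if nm!='blue' else .04))
a=cv2.resize(im[185:280,105:260],None,fx=5,fy=5,interpolation=cv2.INTER_CUBIC); cv2.imwrite('pics/bedcrop.png',a)
E
```

```text
bench V 109.45033333333333 plate V 130 bed 117.96666666666667Traceback (most recent call last):
  File "<stdin>", line 11, in <module>
ValueError: max() iterable argument is empty
```

```bash
python3 - <<'E'
from h import *
im=cv2.imread('pics/top0.png'); hsv=cv2.cvtColor(im,cv2.COLOR_BGR2HSV); c=viewer.get_calibration('top')
for n,s in (('bench',np.s_[300:330,300:400]),('plate',np.s_[246:252,375:400]),('bed',np.s_[238:255,160:180]),('bed2',np.s_[210:220,140:170])):
    p=im[s].reshape(-1,3).astype(int);print(n,p.mean(0).round(1),p.std(0).round(1))
H,S,V=[hsv[:,:,i].astype(int) for i in range(3)]
def roi(m,x0,x1,y0,y1):
    o=np.zeros_like(m);o[y0:y1,x0:x1]=m[y0:y1,x0:x1];return o
for nm,m in (('blue',roi((H>100)&(H<130)&(S>150),355,455,200,265)),('red',roi(((H<8)|(H>172))&(S>150),110,170,230,270)),('brass',roi((H>10)&(H<35)&(S>80),170,240,210,250)),('slot',roi((V<70),170,230,215,240)),('hole',roi(V<70,418,440,220,240))):
    for b in blobs(m,4): print(nm,b[0],b[1], on_z(c,*b[0],{'blue':.04,'hole':.006}.get(nm,.03)).round(4))
a=cv2.resize(im[185:280,105:260],None,fx=5,fy=5,interpolation=cv2.INTER_CUBIC); cv2.imwrite('pics/bedcrop.png',a)
E
```

```text
bench [103.2 104.1 109.5] [2.8 2.7 2.8]
plate [114.8 117.3 121.2] [9.2 9.5 9.9]
bed [112.4 114.7 118.9] [1.7 1.7 1.7]
bed2 [111.6 113.8 117.9] [1.4 1.4 1.4]
blue [407.44827586 229.30172414] [398 226  20   7 116] [ 0.5487 -0.2459  0.04  ]
red [142.76836158 253.1920904 ] [127 247  29  13 177] [0.5031 0.3322 0.03  ]
brass [197.96428571 227.17857143] [195 225   7   5  28] [0.5595 0.2116 0.03  ]
slot [203.77380952 228.17857143] [192 225  22   7  84] [0.5571 0.1987 0.03  ]
hole [426.47619048 230.14285714] [422 226   9   9  42] [ 0.5513 -0.2923  0.006 ]
```

View pics/bedcrop.png

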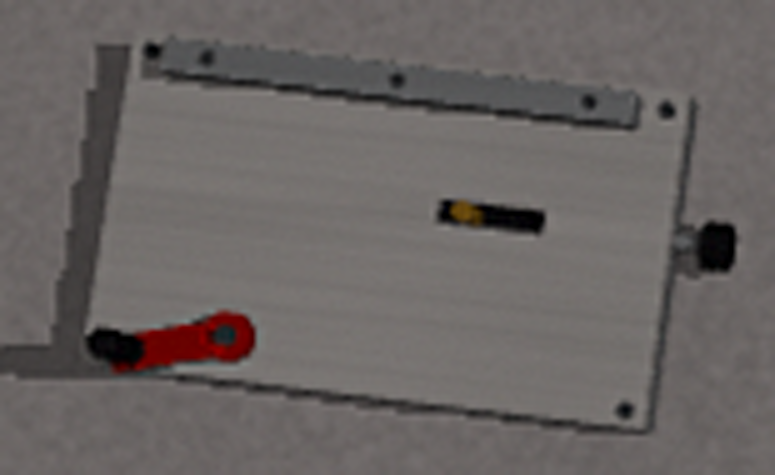

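The crop shows the slot running from (437,211) to (545,219), with the brass pin near its left (+y) end at about (465,212). The fence screws are at (207,57), (397,80) and (589,102), and the latch pivot is at (226,335). I'll fit the bed's pose to these points.

```bash
python3 - <<'E'
from h import *
c=viewer.get_calibration('top')
pts=[((397,79),.046,(52.8,0)),((491,215),.03,(0,-45)),((226,333),.044,(-67,58)),((650,432),.03,(-85,-125)),((693,97),.03,(65,-125)),((130,45),.03,(65,125)),((86,352),.03,(-85,125))]
W=np.array([on_z(c,105+u/5.,185+v/5.,z)[:2] for (u,v),z,_ in pts]); B=np.array([p[2] for p in pts])/1000.
wm,bm=W.mean(0),B.mean(0); U,s,Vt=np.linalg.svd((W-wm).T@(B-bm)); R=U@np.diag([1,np.linalg.det(U@Vt)])@Vt
t=wm-R@bm; yaw=np.arctan2(R[1,0],R[0,0]); print('bed',t,'yaw',yaw,'res mm',((W-B@R.T-t)*1000).round(1).tolist())
g=lambda u,v,z:on_z(c,105+u/5.,185+v/5.,z)[:2]
for z,p in ((.038,(465,212)),): print('pin bed', R.T@(g(*p,z)-t))
d=g(589,102,.046)-g(207,57,.046); print('fence yaw',np.arctan2(-d[1],-d[0])+np.pi/2-np.pi if 0 else np.arctan2(d[0],-d[1]))
np.savez('bed.npz',R=R,t=t,yaw=yaw)
# plate: hole & grip from two views
s=cv2.imread('pics/side0.png');hs=cv2.cvtColor(s,cv2.COLOR_BGR2HSV);H,S,V=[hs[:,:,i] for i in range(3)]
m=((H>100)&(H<130)&(S>150));m[:,:340]=0;m[:,420:]=0;m[:270]=0;m[330:]=0
b=max(blobs(m),key=lambda b:b[1][4]);cs=viewer.get_calibration('side');print(b[0],b[1])
print('grip',cross(ray(c,407.45,229.3),ray(cs,*b[0])))
E
```

```text
bed [0.56212104 0.24435267] yaw -0.12368797168954106 res mm [[1.0, 0.7], [1.0, 0.3], [2.1, 1.0], [-0.9, -2.1], [-2.0, -0.9], [-6.6, 2.3], [5.4, -1.4]]
pin bed [-3.55903571e-05 -3.50931973e-02]
fence yaw -0.12923060310155257
[376.44970414 297.15384615] [371 286  12  24 169]
grip (array([ 0.54999156, -0.24718829,  0.02972192]), np.float64(0.00041691963563857))
```

The bed's yaw is about -0.127, and the pin sits at bed y ≈ -35 mm. The grip is near (0.550, -0.247), about 0.03 m high, which fits. I'll turn the wrist so that tool y points along world x, then travel.

```bash
python3 -m inch '[[0,0,0,0,0,1],[0,0,0,0,0,1],[0,0,0,0,0,1],[0,0,0,0,0,1],[0,0,0,0,0,1],[0,0,0,0,0,1],[0,0,0,0,0,1],[0,0,0,0,0,1],[0,0,0,0,0,1],[0,0,0,0,0,1],[0,0,0,0,0,1],[0,0,0,0,0,1]]' -1
python3 -m inch '[[0,0.2,0,0,0,1],[0,0.5,0,0,0,1],[0,1,0,0,0,1],[-0.3,1,0,0,0,0.2],[-0.7,0.8,0,0,0,0],[-1,0.6,0,0,0,0],[-1,0.5,0,0,0,0],[-1,0.5,0,0,0,0],[-1,0.5,0,0,0,0],[-1,0.5,0,0,0,0],[-1,0.5,0,0,0,0],[-1,0.5,0,0,0,0]]'
```

```text
t: 1.3
position: [0.208, 0.6155, 0.2389]
orientation: [[-0.278, 0.961, -0.0], [0.961, 0.278, -0.001], [-0.001, -0.001, -1.0]]
wrist_force: [-0.7, 0.4, 0.6]
grip_width: 0.087
finger_force: 0.0
t: 2.5
position: [0.5008, 0.3123, 0.2392]
orientation: [[-0.029, 1.0, -0.0], [1.0, 0.029, -0.0], [-0.0, -0.0, -1.0]]
wrist_force: [0.7, -0.4, 0.8]
grip_width: 0.0872
finger_force: 0.0
```

```bash
cat > w.py <<'E'
import sys,pickle
from h import *
c=viewer.get_calibration('wrist'); im=viewer.snapshot('wrist')[:,:,::-1]
cv2.imwrite(f'pics/{sys.argv[1]}.png',im); pickle.dump(c,open(f'pics/{sys.argv[1]}.pkl','wb'))
R=np.array(c['R']);print('cam at',-R.T@np.array(c['t']),'axis',R[2],c['fx'],c['cx'],c['cy'])
E
python3 w.py w_bed
python3 -m inch '[[-1,0.1,0,0,0,0],[-1,0.1,0,0,0,0],[-1,0.1,0,0,0,0],[-1,0.1,0,0,0,0],[-1,0.1,0,0,0,0],[-1,0.1,0,0,0,0],[-1,0.1,0,0,0,0],[-1,0.1,0,0,0,0],[-1,0.05,0,0,0,0],[-1,0,0,0,0,0],[-1,0,0,0,0,0],[-1,0,0,0,0,0]]'
python3 -m inch '[[-1,0,0,0,0,0],[-1,0,0,0,0,0],[0,0,0.5,0,0,0],[0,0,1,0,0,0],[0,0,0.5,0,0,0],[0,0,0,0,0,0]]'
python3 w.py w_plate
```

```text
cam at [0.49805333 0.39210002 0.38393126] axis [ 0.00861012 -0.28912047 -0.957254  ] 371.64829954431775 320.7825827992386 241.69123879857392
t: 3.75
position: [0.548, -0.1659, 0.2393]
orientation: [[-0.029, 1.0, -0.0], [1.0, 0.029, 0.0], [0.0, -0.0, -1.0]]
wrist_force: [0.8, 0.6, -0.1]
grip_width: 0.0868
finger_force: 0.0
t: 4.35
position: [0.5484, -0.2432, 0.1558]
orientation: [[-0.029, 1.0, -0.007], [1.0, 0.029, 0.002], [0.002, -0.007, -1.0]]
wrist_force: [-0.3, -0.2, -0.0]
grip_width: 0.0871
finger_force: 0.0
cam at [ 0.54659992 -0.16377144  0.30070219] axis [ 0.00239918 -0.28710237 -0.9578969 ] 371.64829954431775 320.7825827992386 241.69123879857392
```

View pics/w_plate.png

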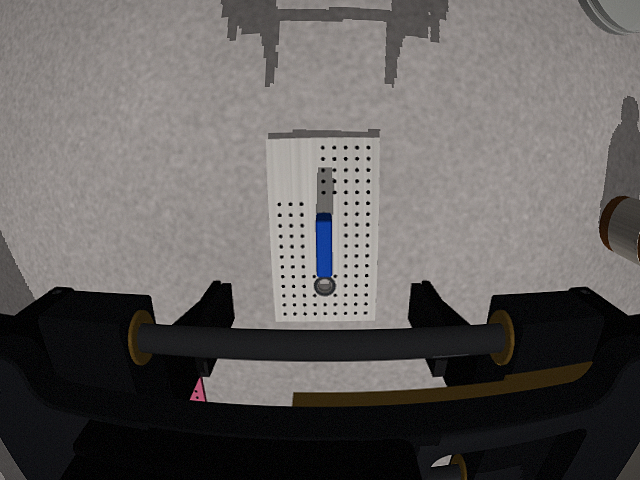

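View pics/w_bed.png

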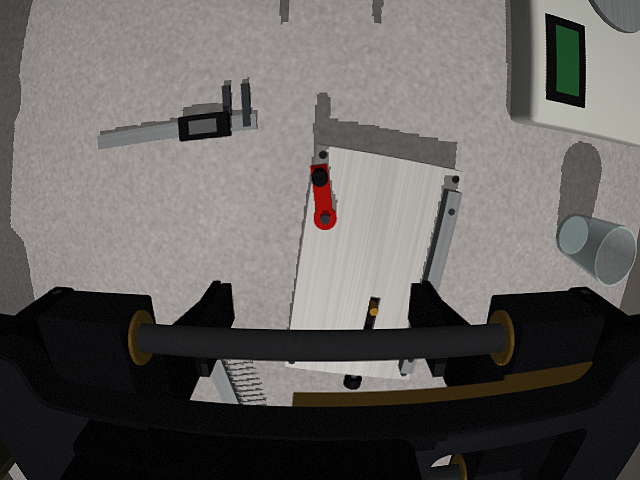

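The wrist view shows the plate with corners at about (267,140), (379,137), (377,320) and (275,321), the blue bar at (324,245) and the hole at (324,286). The bed view shows the pivot at (325,218), the knob top at (320,177), the pin at (374,312), and bed corners at (330,147), (462,171) and (289,365).

```bash
python3 - <<'E'
from h import *
import pickle
c=pickle.load(open('pics/w_plate.pkl','rb')); im=cv2.imread('pics/w_plate.png');hsv=cv2.cvtColor(im,cv2.COLOR_BGR2HSV);H,S,V=[hsv[:,:,i].astype(int) for i in range(3)]
m=(H>100)&(H<130)&(S>120);b=max(blobs(m),key=lambda b:b[1][4]);x,y,w,h,_=b[1]
ys,xs=np.nonzero(b[2]); top=xs[ys<y+5].mean(),y; bot=xs[ys>=y+h-5].mean(),y+h
print('blue',b[0],b[1])
f=lambda u,v,z:on_z(c,u,v,z,True)[:2]
print('bar top far end (y+22)',f(*top,.044),'near end',f(*bot,.044))
hm=(V<75);hm[:275]=0;hm[298:]=0;hm[:,:308]=0;hm[:,340:]=0
print('hole',[ (q[0],q[1],f(*q[0],.006)) for q in blobs(hm,15)], f(324,286,.006))
P=np.array([f(*p,.006) for p in ((267,140),(379,137),(377,320),(275,321))]);print('plate corners',P.round(4).tolist(),P.mean(0),np.linalg.norm(np.diff(P,axis=0),axis=1)); d=(P[0]+P[1]-P[2]-P[3]);print('yaw',np.arctan2(-d[0],d[1]))
c=pickle.load(open('pics/w_bed.pkl','rb'))
pts=[((325,218),.044,(-67,58)),((330,147),.03,(-85,125)),((462,171),.03,(65,125)),((289,365),.03,(-85,-125))]
W=np.array([f(*p[0],p[1]) for p in pts]);B=np.array([p[2] for p in pts])/1000
wm,bm=W.mean(0),B.mean(0); U,s,Vt=np.linalg.svd((W-wm).T@(B-bm)); R=U@Vt;t=wm-R@bm
print('bed',t,np.arctan2(R[1,0],R[0,0]),((W-B@R.T-t)*1000).round(1).tolist())
im=cv2.imread('pics/w_bed.png');hsv=cv2.cvtColor(im,cv2.COLOR_BGR2HSV);H,S,V=[hsv[:,:,i].astype(int) for i in range(3)]
m=(H>8)&(H<35)&(S>110);m[:290]=0;m[325:]=0;m[:,:360]=0;m[:,390:]=0
for b in blobs(m,5): print('pin',b[0],b[1],f(*b[0],.038),R.T@(f(*b[0],.038)-t))
print('knob',f(320,176,.0795),R.T@(f(320,176,.0795)-t))
print('slot end',R.T@(f(376,297,.03)-t))
E
```

```text
blue [323.62224449 244.28557114] [316 213  16  65 998]
bar top far end (y+22) [ 0.54840844 -0.21951458] near end [ 0.55047842 -0.26887094]
hole [(array([324.33333333, 286.33870968]), array([314, 277,  21,  19, 186], dtype=int32), array([ 0.55157789, -0.29221138]))] [ 0.55128    -0.29190098]
plate corners [[0.5025, -0.1697], [0.5907, -0.1646], [0.6003, -0.3244], [0.5081, -0.3283]] [ 0.55039422 -0.24673816] [0.08835684 0.1601191  0.09227524]
yaw 0.0480613587001613
bed [0.56712793 0.24671855] -0.12386754063459923 [[-3.4, 0.2], [9.0, -2.6], [-7.1, 0.3], [1.5, 2.0]]
pin [372.64285714 307.77777778] [368 300  10  16 126] [0.55753606 0.21699429] [-0.00584591 -0.03068161]
knob [0.49849535 0.35641292] [-0.08165958  0.10037428]
slot end [-0.00306729 -0.02145436]
```

The plate's middle is at (0.5497, -0.2465) with yaw ≈ 0.043. My left bed corner picks were poor, so I'll keep the bed at (0.562, 0.244) with yaw -0.127. Descending to grip.

```bash
python3 -m inch '[[-0.08,0.03,0.5,0,0,-0.17],[0,0,1,0,0,0],[0,0,0.8,0,0,0],[0,0,0.4,0,0,0],[0,0,0.2,0,0,0],[0,0,0.15,0,0,0],[0,0,0,0,0,0],[0,0,0,0,0,0]]'
python3 -c "
from plant import robot;s=robot.read_state();print(s['position'],s['orientation'][:,2])"
```

```text
t: 5.2
position: [0.5529, -0.2482, 0.0389]
orientation: [[-0.043, 0.999, 0.002], [0.999, 0.043, -0.001], [-0.001, 0.002, -1.0]]
wrist_force: [0.1, 0.7, 0.1]
grip_width: 0.087
finger_force: 0.0
[ 0.55286801 -0.24815764  0.03887913] [ 2.16371082e-03 -5.17349407e-04 -9.99997525e-01]
```

```bash
python3 -m inch '[[0.04,-0.08,0.15,0,0,0],[0,0,0,0,0,0]]' 
python3 -m inch '[[0,0,0,0,0,0],[0,0,0,0,0,0],[0,0,0,0,0,0],[0,0,0,0,0,0],[0,0,0,0,0,0],[0,0,0,0,0,0],[0,0,0,0,0,0],[0,0,0,0,0,0]]' 1 40
```

```text
t: 5.4
position: [0.548, -0.2459, 0.0313]
orientation: [[-0.043, 0.999, -0.001], [0.999, 0.043, 0.001], [0.001, -0.001, -1.0]]
wrist_force: [-0.6, -0.5, 0.0]
grip_width: 0.0874
finger_force: 0.0
t: 6.2
position: [0.5486, -0.2463, 0.0315]
orientation: [[-0.043, 0.999, -0.0], [0.999, 0.043, 0.0], [0.0, -0.0, -1.0]]
wrist_force: [0.2, -0.1, -0.2]
grip_width: 0.0311
finger_force: 0.0
```

```bash
python3 -m inch '[[0,0,0,0,0,0],[0,0,0,0,0,0],[0,0,0,0,0,0],[0,0,0,0,0,0],[0,0,0,0,0,0]]' 
python3 -m inch '[[0,0,-0.2,0,0,0],[0,0,-0.5,0,0,0],[0,0,-1,0,0,0],[0,0,-0.6,0,0,0],[0,0,0,0,0,0],[0,0,0,0,0,0]]'
```

```text
t: 6.7
position: [0.5489, -0.2463, 0.0316]
orientation: [[-0.043, 0.999, 0.0], [0.999, 0.043, -0.0], [-0.0, 0.0, -1.0]]
wrist_force: [1.1, 0.0, -0.6]
grip_width: 0.0118
finger_force: 40.0
t: 7.3
position: [0.5483, -0.246, 0.1233]
orientation: [[-0.043, 0.999, -0.0], [0.999, 0.043, 0.001], [0.001, -0.0, -1.0]]
wrist_force: [-0.2, -0.1, -4.0]
grip_width: 0.0117
finger_force: 40.0
```

```bash
python3 -m inch '[[0,0,0,0,0,0.5],[0,0,0,0,0,1],[0,0,0,0,0,0.625],[0.3,-0.1,0,0,0,0],[0.7,-0.1,0,0,0,0],[1,-0.1,0,0,0,0],[1,-0.1,0,0,0,0],[1,-0.1,0,0,0,0],[1,-0.1,0,0,0,0],[1,-0.1,0,0,0,0],[1,-0.1,0,0,0,0],[1,-0.1,0,0,0,0]]'
python3 -m inch '[[1,-0.1,0,0,0,0],[1,-0.1,0,0,0,0],[1,-0.1,0,0,0,0],[1,-0.1,0,0,0,0],[0.7,-0.06,0,0,0,0],[0.4,0,0,0,0,0],[0.2,0,0,0,0,0],[0,0,0,0,0,0],[0,0,0,0,0,0],[0,0,0,0,0,0],[0,0,0,0,0,0]]'
cat > st.py <<'E'
from h import *
s=robot.read_state();p=s['position'];a=-0.127;R=np.array([[np.cos(a),-np.sin(a)],[np.sin(a),np.cos(a)]])
o=s['orientation'];print('t',round(s['t'],2),'bed mm',(R.T@(p[:2]-[.562,.244])*1000).round(2),'z',round(p[2]*1000,2),'head',round(np.arctan2(o[1,1],o[0,1]),4),'tilt',o[:2,2].round(4),'F bed',(R.T@s['wrist_force'][:2]).round(1),'Fz',round(s['wrist_force'][2],1),'T',s['ft_torque'].round(2),'grip',s['finger_force'])
E
python3 st.py; python3 w.py w_over
```

```text
t: 8.5
position: [0.5517, 0.0781, 0.1223]
orientation: [[0.125, 0.992, -0.003], [0.992, -0.125, -0.0], [-0.0, -0.002, -1.0]]
wrist_force: [0.8, -0.2, -3.0]
grip_width: 0.0116
finger_force: 40.0
t: 9.6
position: [0.5627, 0.2867, 0.1238]
orientation: [[0.129, 0.992, 0.0], [0.992, -0.129, -0.0], [-0.0, 0.0, -1.0]]
wrist_force: [0.6, -0.3, -1.8]
grip_width: 0.0115
finger_force: 40.0
t 9.6 bed mm [-4.74 42.4 ] z 123.77 head -0.1297 tilt [ 0.0002 -0.0002] F bed [ 0.7 -0.2] Fz -1.8 T [-0.08  0.1   0.03] grip 40.00011518597603
cam at [0.57246895 0.36579915 0.26846922] axis [-0.03653572 -0.28687911 -0.95726983] 371.64829954431775 320.7825827992386 241.69123879857392
```

View pics/w_over.png

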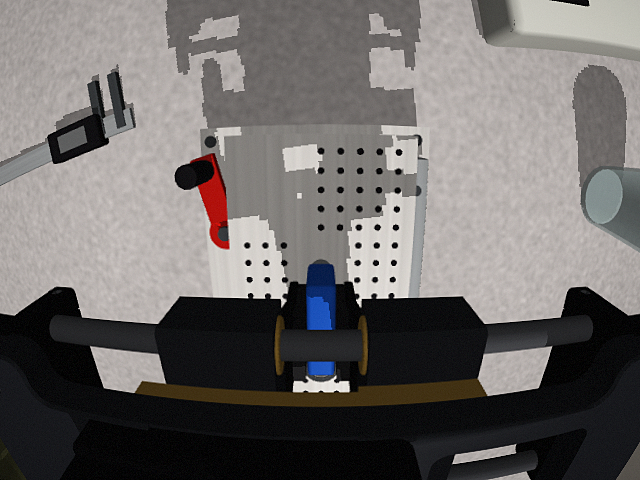

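The plate is held level over the bed, with the latch open at left (knob top at about (187,176)) and the fence clear on the right at x ≈ 420. Moving to the start spot and lowering to just above pin height.

```bash
python3 -m inch '[[-0.25,0,0,0,0,0],[-0.28,0,0.1,0,0,0],[0,0,0.4,0,0,0],[0,0,0.4,0,0,0],[0,0,0.2,0,0,0],[0,0,0.13,0,0,0],[0,0,0,0,0,0],[0,0,0,0,0,0],[0,0,0,0,0,0]]'; python3 st.py
python3 -m inch '[[0,0,0.03,0,0,0],[0,0,0,0,0,0],[0,0,0,0,0,0]]'; python3 st.py
```

```text
t: 10.55
position: [0.5601, 0.2676, 0.075]
orientation: [[0.127, 0.992, 0.001], [0.992, -0.127, 0.001], [0.001, 0.001, -1.0]]
wrist_force: [0.9, -0.8, -2.5]
grip_width: 0.0116
finger_force: 40.0
t 10.55 bed mm [-4.88 23.22] z 75.04 head -0.1272 tilt [0.0012 0.0007] F bed [ 1.  -0.7] Fz -2.5 T [-0.09  0.08 -0.01] grip 40.00008380971849
t: 10.85
position: [0.5596, 0.2673, 0.0734]
orientation: [[0.127, 0.992, 0.0], [0.992, -0.127, 0.0], [0.0, 0.0, -1.0]]
wrist_force: [0.9, -0.3, -3.1]
grip_width: 0.0119
finger_force: 40.0
t 10.85 bed mm [-5.3  22.81] z 73.36 head -0.1274 tilt [0.0003 0.0002] F bed [ 0.9 -0.2] Fz -3.1 T [-0.12  0.04  0.  ] grip 39.99979309737682
```

```bash
for i in 1; do python3 -m inch '[[0,0,0.05,0,0,0],[0,0,0,0,0,0],[0,0,0,0,0,0]]' >/dev/null; python3 st.py;  python3 -m inch '[[0,0,0.025,0,0,0],[0,0,0,0,0,0],[0,0,0,0,0,0]]'>/dev/null; python3 st.py; done
```

```text
t 11.15 bed mm [-5.44 22.7 ] z 71.06 head -0.1274 tilt [-0.0002 -0.0001] F bed [ 0.8 -0.6] Fz -3.6 T [-0.1   0.02 -0.01] grip 39.999937042593956
t 11.45 bed mm [-5.36 22.75] z 70.15 head -0.1274 tilt [0. 0.] F bed [-0.4 -0.5] Fz -2.9 T [-0.11  0.07 -0.  ] grip 39.99998110346496
```

```bash
python3 -m inch '[[0,0,0.015,0,0,0],[0,0,0,0,0,0],[0,0,0,0,0,0]]' >/dev/null; python3 st.py;  python3 -m inch '[[0,0,0.015,0,0,0],[0,0,0,0,0,0],[0,0,0,0,0,0]]'>/dev/null; python3 st.py
```

```text
t 11.75 bed mm [-5.35 22.79] z 69.58 head -0.1274 tilt [0.0001 0.0001] F bed [0.2 0.3] Fz -3.5 T [-0.14  0.11  0.  ] grip 40.000078389421105
t 12.05 bed mm [-5.28 22.9 ] z 69.32 head -0.1273 tilt [0.0002 0.0003] F bed [-0.4 -0.1] Fz -0.4 T [-0.33  0.22 -0.04] grip 40.001310193911195
```

Contact on the pin at z ≈ 69.3. Now easing back to the fence.

```bash
python3 -m inch '[[0,0.05,0,0,0,0],[0,0.04,0,0,0,0],[0,0,0,0,0,0],[0,0,0,0,0,0]]' >/dev/null; python3 st.py;  python3 -m inch '[[0,0.03,0,0,0,0],[0,0,0,0,0,0],[0,0,0,0,0,0]]'>/dev/null; python3 st.py
```

```text
t 12.45 bed mm [-1.67 23.  ] z 69.18 head -0.1273 tilt [0.0002 0.0004] F bed [-1.9  0. ] Fz 2.0 T [-0.25  0.56 -0.11] grip 40.00913389027119
t 12.75 bed mm [-0.65 22.99] z 69.1 head -0.1273 tilt [-0.0001  0.0003] F bed [-3.4  0.7] Fz 2.6 T [-0.24  0.78 -0.16] grip 40.01951959915459
```

```bash
python3 -m inch '[[0,0.02,-0.01,0,0,0],[0,0,0,0,0,0],[0,0,0,0,0,0]]' >/dev/null; python3 st.py;  python3 -m inch '[[0,0.02,0,0,0,0],[0,0,0,0,0,0],[0,0,0,0,0,0]]'>/dev/null; python3 st.py
```

```text
t 13.05 bed mm [ 0.48 22.72] z 69.26 head -0.1274 tilt [ 0.0005 -0.0001] F bed [-1.9  0.4] Fz 0.4 T [-0.1   0.41 -0.09] grip 40.005382569506764
t 13.35 bed mm [ 1.1 22.7] z 69.31 head -0.1274 tilt [ 0.0001 -0.0001] F bed [-1.1 -0.3] Fz 0.4 T [-0.16  0.49 -0.1 ] grip 40.007412638515234
```

```bash
python3 -m inch '[[0,0.025,0,0,0,0],[0,0,0,0,0,0],[0,0,0,0,0,0]]' >/dev/null; python3 st.py;  python3 -m inch '[[0,0.025,0,0,0,0],[0,0,0,0,0,0],[0,0,0,0,0,0]]'>/dev/null; python3 st.py
```

```text
t 13.65 bed mm [ 1.66 22.63] z 69.25 head -0.1271 tilt [-0.0009 -0.0003] F bed [-4.2 -0.1] Fz 1.2 T [-0.25  0.89 -0.06] grip 40.00309514813125
t 13.95 bed mm [ 1.78 22.65] z 69.2 head -0.1269 tilt [-0.0027 -0.0004] F bed [-5.9 -1.5] Fz 2.9 T [-0.35  1.49  0.08] grip 40.00384183600545
```

Fence contact is at x ≈ 1.7. Now sliding toward -y with light pressure.

```bash
python3 -m inch '[[-0.04,-0.01,0.01,0,0,0],[0,0,0,0,0,0],[0,0,0,0,0,0]]' >/dev/null; python3 st.py;  python3 -m inch '[[-0.04,0,0,0,0,0],[0,0,0,0,0,0],[0,0,0,0,0,0]]'>/dev/null; python3 st.py; python3 -m inch '[[-0.04,0,0,0,0,0],[0,0,0,0,0,0],[0,0,0,0,0,0]]'>/dev/null; python3 st.py
```

```text
t 14.25 bed mm [ 1.75 22.53] z 69.19 head -0.1262 tilt [-0.0009  0.0017] F bed [-4.8  2.1] Fz 2.7 T [0.13 1.22 0.  ] grip 40.0125099811703
t 14.55 bed mm [ 1.71 22.16] z 69.36 head -0.1257 tilt [-0.0002  0.0033] F bed [-3.8  3.9] Fz 2.5 T [ 0.58  1.08 -0.01] grip 40.012190686538815
t 14.85 bed mm [ 1.73 21.2 ] z 69.54 head -0.1255 tilt [0.0002 0.0042] F bed [-4.3  3.8] Fz 3.3 T [0.9  1.05 0.01] grip 40.00727808102965
```

```bash
for i in 1; do python3 -m inch '[[-0.035,0,0,0,0,0],[0,0,0,0,0,0],[0,0,0,0,0,0]]' >/dev/null; python3 st.py;  python3 -m inch '[[-0.035,0,0,0,0,0],[0,0,0,0,0,0],[0,0,0,0,0,0]]'>/dev/null; python3 st.py; python3 -m inch '[[-0.035,0,0,0,0,0],[0,0,0,0,0,0],[0,0,0,0,0,0]]'>/dev/null; python3 st.py; done
```

```text
t 15.15 bed mm [ 1.74 19.85] z 69.55 head -0.1255 tilt [0.0003 0.0043] F bed [-5.4  4.7] Fz 2.0 T [0.94 1.08 0.  ] grip 40.00622006133199
t 15.45 bed mm [ 1.72 18.4 ] z 69.52 head -0.1255 tilt [0.0002 0.0042] F bed [-3.1  4.1] Fz 2.8 T [ 0.92  1.05 -0.03] grip 40.00570083037019
t 15.75 bed mm [ 1.67 16.9 ] z 69.41 head -0.1255 tilt [0.    0.004] F bed [-4.6  4.2] Fz 2.4 T [ 0.84  1.05 -0.03] grip 40.00407309271395
```

```bash
for i in 1; do python3 -m inch '[[-0.025,0,0,0,0,0],[0,0,0,0,0,0],[0,0,0,0,0,0]]' >/dev/null; python3 st.py;  python3 -m inch '[[-0.025,0,0,0,0,0],[0,0,0,0,0,0],[0,0,0,0,0,0]]'>/dev/null; python3 st.py; python3 -m inch '[[-0.025,0,0,0,0,0],[0,0,0,0,0,0],[0,0,0,0,0,0]]'>/dev/null; python3 st.py; done
```

```text
t 16.05 bed mm [ 1.72 13.96] z 68.51 head -0.1262 tilt [-0.0009  0.0012] F bed [-2.9  0.8] Fz -2.1 T [0.45 0.79 0.01] grip 40.00184261240065
t 16.35 bed mm [ 1.73 12.18] z 68.28 head -0.127 tilt [-0.0015  0.0004] F bed [-4.   3.2] Fz -4.2 T [0.72 0.98 0.02] grip 40.01040975563228
t 16.65 bed mm [ 1.75 11.95] z 68.38 head -0.1267 tilt [-0.001   0.0014] F bed [-4.2  4.8] Fz -3.1 T [1.1  0.89 0.  ] grip 40.010410733520985
```

Felt the drop: Fz has returned to the plate's weight and y stops at about 12 with rising side force. I'll relieve the side load and lower the plate.

```bash
python3 -m inch '[[0.07,-0.015,0,0,0,0],[0,0,0,0,0,0],[0,0,0,0,0,0]]' >/dev/null; python3 st.py;  python3 -m inch '[[0,0,0.05,0,0,0],[0,0,0,0,0,0],[0,0,0,0,0,0]]'>/dev/null; python3 st.py; python3 -m inch '[[0,0,0.04,0,0,0],[0,0,0,0,0,0],[0,0,0,0,0,0]]'>/dev/null; python3 st.py
```

```text
t 16.95 bed mm [ 1.78 12.72] z 68.43 head -0.1278 tilt [-0.0011 -0.0012] F bed [-3.7  0.3] Fz -3.2 T [0.02 1.02 0.03] grip 40.01543425954878
t 17.25 bed mm [ 1.74 12.89] z 66.8 head -0.1278 tilt [-0.001  -0.0007] F bed [-5.4 -1. ] Fz -3.0 T [-0.14  1.2   0.05] grip 40.00616926699877
t 17.55 bed mm [ 1.73 13.17] z 65.39 head -0.1276 tilt [-0.0009 -0.0004] F bed [-5.7 -0.4] Fz -1.3 T [-0.03  1.3   0.05] grip 40.003715828061104
```

```bash
python3 -m inch '[[0,-0.01,0.05,0,0,0],[0,0,0,0,0,0],[0,0,0,0,0,0]]' >/dev/null; python3 st.py;  python3 -m inch '[[0,0,0.03,0,0,0],[0,0,0,0,0,0],[0,0,0,0,0,0]]'>/dev/null; python3 st.py; python3 -m inch '[[0,0,0.025,0,0,0],[0,0,0,0,0,0],[0,0,0,0,0,0]]'>/dev/null; python3 st.py
```

```text
t 17.85 bed mm [ 1.67 13.34] z 63.44 head -0.1276 tilt [-0.0001 -0.0002] F bed [-3.9 -0.2] Fz -1.9 T [-0.04  1.19  0.1 ] grip 40.00307561829686
t 18.15 bed mm [ 1.71 13.53] z 62.31 head -0.1275 tilt [0.0001 0.0001] F bed [-4.6 -0.9] Fz -0.9 T [-0.09  1.19  0.08] grip 40.00183786265552
t 18.45 bed mm [ 1.66 13.6 ] z 61.61 head -0.1273 tilt [0.     0.0002] F bed [-6.4 -0.7] Fz 0.2 T [-0.14  1.36  0.02] grip 40.00121050514281
```

```bash
python3 -m inch '[[0,0,0.015,0,0,0],[0,0,0,0,0,0],[0,0,0,0,0,0]]' >/dev/null; python3 st.py;  python3 -m inch '[[0,0,0.015,0,0,0],[0,0,0,0,0,0],[0,0,0,0,0,0]]'>/dev/null; python3 st.py
```

```text
t 18.75 bed mm [ 1.65 13.64] z 61.6 head -0.1274 tilt [-0.0001  0.0005] F bed [-7.3 -1.4] Fz 3.9 T [-0.25  1.67  0.04] grip 40.00159878283739
t 19.05 bed mm [ 1.67 13.64] z 61.58 head -0.1274 tilt [-0.0003  0.0007] F bed [-7.2 -2.7] Fz 8.0 T [-0.34  1.88  0.07] grip 40.00210133381188
```

The plate is seated: z is firm at 61.6, and Fz climbs there. Relieving the load, opening part way and lifting off.

```bash
python3 -m inch '[[0,-0.03,-0.02,0,0,0],[0,0,0,0,0,0]]' - 5 >/dev/null; python3 st.py;  python3 -m inch '[[0,0,0,0,0,0],[0,0,0,0,0,0],[0,0,0,0,0,0],[0,0,0,0,0,0]]' 0.2 5; python3 st.py; python3 -m inch '[[0,0,-0.3,0,0,0],[0,0,-0.5,0,0,0],[0,0,-0.7,0,0,0],[0,0,-0.5,0,0,0],[0,0,0,0,0,0],[0,0,0,0,0,0]]'; python3 st.py; python3 w.py w_rel; python3 - <<'E'
from h import *
im=viewer.snapshot('top')[:,:,::-1]; cv2.imwrite('pics/top1.png',im)
E
```

```text
t 19.25 bed mm [ 1.64 13.58] z 61.58 head -0.1278 tilt [0.0026 0.0005] F bed [-2.9  0. ] Fz 0.9 T [-0.15  0.71  0.04] grip 5.004041245920234
t: 19.65
position: [0.5648, 0.2573, 0.061]
orientation: [[0.127, 0.992, 0.001], [0.992, -0.127, 0.0], [0.0, 0.001, -1.0]]
wrist_force: [-0.7, -0.5, -0.1]
grip_width: 0.0325
finger_force: 0.0
t 19.65 bed mm [ 1.05 13.57] z 60.97 head -0.1276 tilt [0.0011 0.0002] F bed [-0.6 -0.6] Fz -0.1 T [-0.15  0.06 -0.05] grip 0.0
t: 20.25
position: [0.5644, 0.2576, 0.1414]
orientation: [[0.127, 0.992, 0.001], [0.992, -0.127, 0.001], [0.001, 0.001, -1.0]]
wrist_force: [-0.5, -0.1, 0.0]
grip_width: 0.0349
finger_force: 0.0
t 20.25 bed mm [ 0.67 13.75] z 141.44 head -0.1273 tilt [0.0011 0.0009] F bed [-0.5 -0.1] Fz 0.0 T [-0.08  0.1   0.02] grip 0.0
cam at [0.57390531 0.33655989 0.28622552] axis [-0.03496981 -0.28592694 -0.95761312] 371.64829954431775 320.7825827992386 241.69123879857392
```

View pics/w_rel.png

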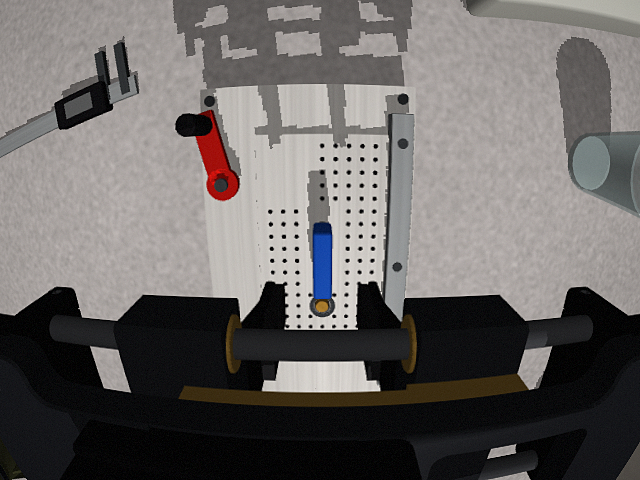

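The brass pin shows through the plate hole at (322,306), and the plate sits against the fence. The knob top is at (186,125) and the pivot at (221,185). Locating the knob.

```bash
python3 - <<'E'
from h import *
import pickle
c=pickle.load(open('pics/w_rel.pkl','rb'));a=-0.127;R=np.array([[np.cos(a),-np.sin(a)],[np.sin(a),np.cos(a)]])
f=lambda u,v,z:((R.T@(on_z(c,u,v,z,True)[:2]-[.562,.244]))*1000).round(1)
k,p=f(186,125,.0795),f(221,185,.044);print('knob top',k,'pivot',p,'dist',np.linalg.norm(k-p),'ang',np.arctan2(*(k-p)[::-1]))
print('bar top ends',f(322,225,.074),f(322,306,.038),'screws fence',f(402,144,.046),f(397,267,.046))
im=cv2.imread('pics/top1.png'); hsv=cv2.cvtColor(im,cv2.COLOR_BGR2HSV);ct=viewer.get_calibration('top')
m=(hsv[:,:,2]<45);m[:235]=0;m[275:]=0;m[:,:105]=0;m[:,145:]=0
for b in blobs(m,10): print('top knob',b[0],b[1],((R.T@(on_z(ct,*b[0],.065)[:2]-[.562,.244]))*1000).round(1))
E
```

```text
knob top [-76.5 100.8] pivot [-66.5  60.2] dist 41.81339498294774 ang 1.812294725550821
bar top ends [ 1.1 39.7] [  1.4 -31.3] screws fence [53.2 87.3] [53.9  2.5]
top knob [128.05285868 250.84897519] [110 235  35  40 927] [-70.5  99.6]
```

The knob is at (-76.5, 100.8), 41.8 mm from the pivot against 42 given. Going above it and taking a look at the numbers.

```bash
python3 -m inch '[[0.3,-0.3,0,0,0,0],[0.6,-0.5,0,0,0,0],[0.6,-0.5,0,0,0,0],[0.4,-0.4,0,0,0,0],[0.28,-0.23,0.4,0,0,0],[0,0,0.5,0,0,0],[0,0,0,0,0,0],[0,0,0,0,0,0],[0,0,0,0,0,0]]' 0.1 10; python3 st.py
```

```text
t: 21.25
position: [0.4996, 0.3529, 0.1051]
orientation: [[0.129, 0.992, 0.001], [0.992, -0.129, -0.0], [-0.0, 0.001, -1.0]]
wrist_force: [-0.8, -0.2, 0.4]
grip_width: 0.0396
finger_force: 0.0
t 21.25 bed mm [-75.65 100.12] z 105.07 head -0.129 tilt [ 0.0008 -0.0001] F bed [-0.8 -0.3] Fz 0.4 T [-0.11  0.03  0.02] grip 0.0
```

```bash
python3 -m inch '[[0.02,-0.02,0.4,0,0,0],[0,0,0.4,0,0,0],[0,0,0.17,0,0,0],[0,0,0,0,0,0],[0,0,0,0,0,0]]' >/dev/null; python3 st.py; python3 -m inch '[[0,0,0,0,0,0],[0,0,0,0,0,0],[0,0,0,0,0,0],[0,0,0,0,0,0],[0,0,0,0,0,0],[0,0,0,0,0,0],[0,0,0,0,0,0]]' 1 8; python3 st.py
```

```text
t 21.75 bed mm [-77.53 101.49] z 65.69 head -0.1275 tilt [-0.0002 -0.0004] F bed [0.7 1. ] Fz 0.1 T [-0.13  0.07 -0.03] grip 0.0
t: 22.45
position: [0.4982, 0.3547, 0.0663]
orientation: [[0.127, 0.992, 0.0], [0.992, -0.127, 0.0], [0.0, 0.0, -1.0]]
wrist_force: [0.3, 0.9, 1.1]
grip_width: 0.0139
finger_force: 8.0
t 22.45 bed mm [-77.35 101.76] z 66.26 head -0.1274 tilt [0.0005 0.0004] F bed [0.2 0.9] Fz 1.1 T [-0.1   0.08  0.02] grip 7.999993613921106
```

```bash
python3 -m inch '[[0.025,0.13,0,0,0,0],[0.01,0.14,0,0,0,0],[-0.015,0.19,0,0,0,0],[-0.055,0.19,0,0,0,0],[0,0,0,0,0,0],[0,0,0,0,0,0]]'>/dev/null; python3 st.py; python3 -m inch '[[-0.09,0.19,0,0,0,0],[-0.135,0.16,0,0,0,0],[-0.16,0.135,0,0,0,0],[-0.18,0.1,0,0,0,0],[0,0,0,0,0,0],[0,0,0,0,0,0]]'>/dev/null; python3 st.py
```

```text
t 23.05 bed mm [-49.76 100.42] z 66.06 head -0.1281 tilt [0.0033 0.0008] F bed [2.3 3.9] Fz -2.7 T [ 0.85 -0.53  0.03] grip 8.00197537522763
t 23.65 bed mm [-27.35  75.18] z 65.72 head -0.129 tilt [-0.0001 -0.0027] F bed [-1.7 -2.6] Fz 0.9 T [-0.41  0.43 -0.05] grip 8.000248654279858
```

```bash
python3 -m inch '[[-0.2,0.055,0,0,0,0],[-0.2,0.02,0,0,0,0],[0,0,0,0,0,0],[0,0,0,0,0,0]]'>/dev/null; python3 st.py; python3 -m inch '[[-0.06,0,0,0,0,0],[0,0,0,0,0,0],[0,0,0,0,0,0]]'>/dev/null; python3 st.py
```

```text
t 24.05 bed mm [-24.02  59.86] z 65.85 head -0.1288 tilt [ 0.0012 -0.0018] F bed [ 3.1 -0.2] Fz -4.1 T [-0.28 -0.52  0.01] grip 7.999698099447414
t 24.35 bed mm [-24.02  58.89] z 65.96 head -0.1277 tilt [ 0.0022 -0.0003] F bed [4.6 1.2] Fz -6.0 T [ 0.09 -1.03 -0.04] grip 7.9984348837751895
```

```bash
python3 -m inch '[[0,0.04,0,0,0,0],[0,0,0,0,0,0]]'>/dev/null; python3 st.py; python3 -m inch '[[-0.06,0,0,0,0,0],[0,0,0,0,0,0],[0,0,0,0,0,0]]'>/dev/null; python3 st.py;python3 -m inch '[[-0.04,0,0,0,0,0],[0,0,0,0,0,0],[0,0,0,0,0,0]]'>/dev/null; python3 st.py
```

```text
t 24.55 bed mm [-23.89  58.93] z 65.86 head -0.1273 tilt [-0.0011 -0.0005] F bed [1.2 0.5] Fz -2.5 T [-0.1  -0.22 -0.07] grip 7.99707317026332
t 24.85 bed mm [-23.83  57.1 ] z 65.9 head -0.1271 tilt [-0.0002  0.0004] F bed [0.6 2.6] Fz -4.2 T [ 0.33 -0.29 -0.06] grip 7.996666281251237
t 25.15 bed mm [-23.81  55.15] z 65.9 head -0.1273 tilt [-0.0004 -0.    ] F bed [0.8 2.9] Fz -3.7 T [ 0.4  -0.23 -0.1 ] grip 7.996577967423946
```

Possibly the pads are sliding on the knob at the stop. I'll release, lift and look.

```bash
python3 -m inch '[[0.04,0,0,0,0,0],[0,0,0,0,0,0]]' 0.4 5 >/dev/null; python3 -m inch '[[0,0,0,0,0,0],[0,0,0,0,0,0],[0,0,0,0,0,0]]'; python3 -m inch '[[0,0,-0.3,0,0,0],[0,0,-0.6,0,0,0],[-0.3,0,-0.8,0,0,0],[-0.5,0,-0.6,0,0,0],[-0.7,0,0,0,0,0],[-0.7,0,0,0,0,0],[-0.3,0,0,0,0,0],[0,0,0,0,0,0],[0,0,0,0,0,0]]'; python3 st.py; python3 w.py w_end
python3 - <<'E'
from h import *
im=viewer.snapshot('top')[:,:,::-1]; cv2.imwrite('pics/top2.png',im)
im=cv2.imread('pics/w_end.png')
E
```

```text
t: 25.65
position: [0.5459, 0.3032, 0.0662]
orientation: [[0.127, 0.992, 0.0], [0.992, -0.127, 0.0], [0.0, 0.0, -1.0]]
wrist_force: [-0.2, 0.4, -0.2]
grip_width: 0.0261
finger_force: 0.0
t: 26.55
position: [0.5332, 0.2056, 0.1583]
orientation: [[0.126, 0.992, 0.0], [0.992, -0.126, 0.001], [0.001, 0.0, -1.0]]
wrist_force: [-0.4, 0.1, 0.4]
grip_width: 0.0261
finger_force: 0.0
t 26.55 bed mm [-23.74 -41.76] z 158.3 head -0.1266 tilt [0.0004 0.0014] F bed [-0.4  0.1] Fz 0.4 T [-0.04  0.03 -0.  ] grip 0.0
cam at [0.54269684 0.28452884 0.30312041] axis [-0.03540245 -0.28551432 -0.95772033] 371.64829954431775 320.7825827992386 241.69123879857392
```

View pics/w_end.png

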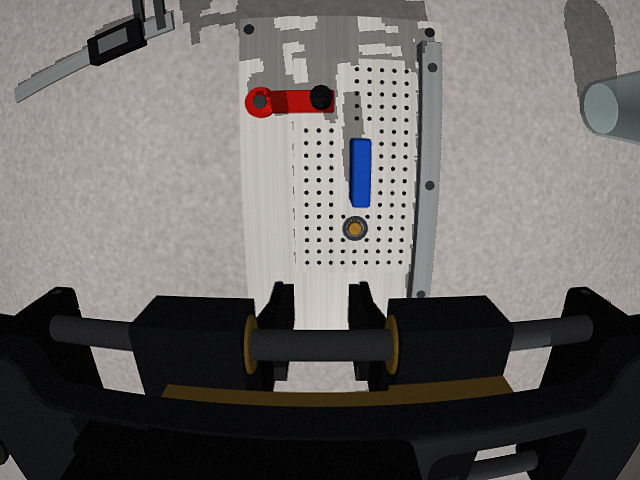

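The latch lies across the plate, with the pivot at (260,101) and the knob top at (321,95). The pin shows in the hole at (355,228). Checking the angle.

```bash
python3 - <<'E'
from h import *
import pickle
c=pickle.load(open('pics/w_end.pkl','rb'));a=-0.127;R=np.array([[np.cos(a),-np.sin(a)],[np.sin(a),np.cos(a)]])
f=lambda u,v,z:((R.T@(on_z(c,u,v,z,True)[:2]-[.562,.244]))*1000)
im=cv2.imread('pics/w_end.png');hsv=cv2.cvtColor(im,cv2.COLOR_BGR2HSV);H,S,V=[hsv[:,:,i].astype(int) for i in range(3)]
m=((H<8)|(H>172))&(S>120);m[130:]=0
b=max(blobs(m),key=lambda b:b[1][4]);print(b[1])
ys,xs=np.nonzero(b[2])
mid=[];
for x in range(276,306,3): q=ys[xs==x]; mid.append(f(x,(q.min()+q.max())/2,.043))
mid=np.array(mid);print('arm width px',len(q),'line ang',np.polyfit(mid[:,0],mid[:,1],1),mid[0],mid[-1])
k,p=f(321,94,.0795),f(260,101,.044);print(k,p,np.linalg.norm(k-p),np.arctan2(*(k-p)[::-1]))
e=[f(430,186,.046),f(432,68,.046)];d=e[1]-e[0];print('fence dir err',np.arctan2(d[0],d[1]))
E
```

```text
[ 245   87   89   31 1635]
arm width px 23 line ang [-3.82094448e-03  6.03600739e+01] [-54.92692426  60.46678749] [-36.27471847  60.44022849]
[-23.9739764   61.45374055] [-65.95281243  61.12122089] 41.98015297202085 0.007920960459313788
fence dir err -0.008393406717277865
```

The latch measures 0 within about 0.01 rad, so it is at its stop. The plate is on the pin and flush, and the arm is clear. Handing in.

```bash
python3 -c "
from plant import job;print(job.sign_off())"
```

```text
the job is handed in; nothing more can be done
None
```

The plate is seated flush over the pin against the fence, the latch is fully across it (within about 0.01 rad of its stop), and the job was handed in at about 27 s; the sign-off gave no verdict.

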